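# Count along the divider rack and push the bush into the third gap

### The arm

A 6-joint arm with a two-finger parallel gripper is mounted at the origin on the work surface. World frame = base frame: x ahead of the robot, y to its left, z up, the work surface at z = 0. Lengths are in m, angles in degrees, forces in N, time in s.
With the tool pointing down it reaches from about 0.4 to 0.825 m from the base axis. Payload 7 kg.
Tool frame: the origin (TCP) lies on the front face of the gripper's body, between the roots of the fingers; the fingertips stand 66 mm ahead of it and the grasp point (between the pads) lies 47 mm ahead of it; z points along the fingers, y is the line along which they close (so a half turn about z gives the same grasp; the last joint's range is limited). The gripper opens to 88 mm and grips with 3 to 60 N. Pads are 19 mm wide; open, the fingers measure 130 mm over their backs; the gripper's body (78 mm by 193 mm) begins 47 mm behind the grasp point.
Start: joints at [80.564, 20.546, 0.682, 0, -70.136, -16.507], TCP at [0.295, 0.607, 0.292] pointing down, gripper open.
Joint ranges: [-176.03, 176.03], [-82.01, 121.73], [-58.28, 71.71], [-173.87, 95.51], [-174.79, -0.11], [-173.66, 173.66]. Speed limits (degrees/s): [136.94, 136.94, 172.46, 180, 180, 180].

### API

Orientations are given as [roll, pitch, yaw] about the fixed x, y, z axes, in that order (R = Rz(yaw) Ry(pitch) Rx(roll)).
In Python, from plant import ctrl gives the robot as it stands.
- The arm moves only by the tool send_rows, never from a script. Its argument "deltas" is a list of rows, each a list of 2 entries, a list of its own where there are three numbers: the shift along the tool's x, y, z each as a share of 800 mm, from -1 to 1, then the turn about the tool's z as a share of 90 degrees, from -1 to 1. A call has exactly 5 rows; each row is the pose to reach, as a shift and turn from the pose commanded when the call began, along the tool's axes at that moment; what a row does not reach only later rows make up. A row lasts 1/12 s, in which the tool goes at most 41.7 mm and 7.16 degrees, less where a joint would pass 70% of its speed; a pose out of reach is approached as far as the arm can. A call with a number of a shift or a turn outside -1 to 1 is refused whole. A call with a gripper value outside its range is refused whole. "gripper" is the opening, from 0 (shut) to 1 (fully open), set as the call begins (left out, the last holds). The fingers move at their own pace and stop on an object; the grip force is fixed at half the most. Time passes only in rows, so rows that repeat a pose let the fingers close, or fill a call up. It gives the time, the measured TCP pose, the force, the opening and the grip force at its end, in the units of the state.
- ctrl.get_obs(): the state, without advancing time (a new reading comes with each control period).
- ctrl.snapshot(name): name is "scene" or "top" or "wrist"; returns a dict with "color" (384x512x3 uint8, red, green, blue), "vertical_fov" (degrees; the focal length in pixels is half the picture's height over the tangent of half this angle, whatever the lens; pixels are square), "cx", "cy" (the principal point, pixels), "rvec" (rotation vector, rad) and "tvec" (3), from world to camera coordinates, as OpenCV has them. Camera axes: x right, y down, z forward; pixel columns grow to the right and rows downward; lengths in m; the calibration is good to about 2 mm. A picture is of the moment at which its call begins. There is no depth.
- ctrl.close_job(): hands the job in; it is judged then, once.
Trained networks look in a picture, given as the dict that the camera call returned (one of the last four; its "shot" number tells which), for a name from the list of things; names that differ only in an ending like _2 or _b are one class to them, and where a whole thing is asked for, a point or a joint stands for the part that bears it (a point fixed in the world has none). Each returns a list of dicts, best first, with "conf" (0 to 1); they miss things now and then, are a little off and sometimes report something else, mostly with a low value. They report only what shows in the picture. A call takes as long as a camera call. They do not tell look-alikes from the thing itself.
- ctrl.boxes_of(picture, thing): "xy" ([column, row] as shares, 0 to 1, of the picture: columns of its width, rows of its height, amid what is visible of it).
- ctrl.cut_out(picture, thing): "pixels" (384x512 bool, what is visible of it) and "xy" ([column, row] as shares, 0 to 1, of the picture: columns of its width, rows of its height, amid what is visible of it).
The state is a dict: "clock": time; "joint_pos": joint angles; "qvel": joint speeds; "tau": joint torques, N m; "tool_pos": TCP position; "orientation": TCP orientation; "force": force on the tool from outside, world axes, zero at the start; "moment": the same for the moment, N m; "opening": finger opening in m; "gripper_force": force on a finger pad.
Only numpy, scipy, OpenCV 4.12 (cv2) and the standard library are available. Lean on these libraries where they do the work, as an engineer would, in place of code of your own. Each camera call takes 0.05 s, during which the arm holds its last target. There are 200 camera calls.

### The job

Start at the end of the grey divider rack that has the tall ball-topped post: touch the sprung steel rail along its top over the first gap and run a fingertip lightly along it without lifting, counting every gap, occupied or not, to the third gap and no farther. Only then push the plain round steel bush with the fingertips along the front channel and fully home into that third gap, and come clear. Do not lift or tip the bush, do not push it into another gap, and leave all other parts where they are.

Things in the scene. Friction and masses are not known exactly. Their poses are not given: they have to be found in the camera images.
- rack: Fixed grey aluminium rack, 430 mm long (its y), 137 deep, turned at most 12 degrees. Origin: centre of underside on the bench; +x away from the robot, into the gaps. Base plate 8 mm thick. Seven dividers 12 mm thick (tops at z = 46, noses to x = -27) make six gaps 42 mm wide, centred at y = -135, -81, -27, 27, 81, 135, open to -x, back wall at x = +22. Those at y = 135 and -81 hold spindles.
- channel_mid (a point): Middle of the floor of the front channel, at rack x = -48, y = 0, z = 8 mm (top of the base plate, on which all parts in the rack stand). The channel runs along rack y, open at both ends, from the low front lip (x = -77 to -69 mm, top at z = 14) to the divider noses (x = -27).
- rail_top (a point): Middle of the top of the smooth sprung steel rail, 324 mm long along rack y, 18 mm wide, at rack x = +44 mm behind the gaps; top 63 mm above the bench when free. Pressed, it goes straight down (about 2.7 N to start, 5.5 N at the end of its 8 mm travel) and springs back. Run along it at constant height, pressed 2 to 6 mm, fingers shut; over 25 N is too hard.
- rail: The same rail; origin at the middle of its underside, axes as the rack.
- post: Tall fixed steel post, 12 mm thick, with a 28 mm ball (top 86 mm above the bench), at one end of the rail, on its centre line (rack x = +44, y = +181 or -181 mm; which end varies). Counting starts at this end: gap centres 1, 2, 3 lie 46, 100 and 154 mm from it along the rack. Origin: centre of its foot, on the base plate.
- post_row (a point): Point on the base plate 39 mm in front of the post (towards the robot, along rack -x), level with the line on which the centres of parts pushed home lie (rack x = +5 mm). A bush home in the third gap is 154 mm from it along the rack.
- endcap: Low steel cube, 22 mm, at the other end of the rail (30 mm above the bench). Fixed. Not the start.
- bush: The part to push: plain upright steel cylinder with a dark bore on top, diameter 34 mm, 40 mm tall, 0.14 to 0.28 kg, loose, standing in the channel near one end of the rack (which end varies). Origin: centre of its underside; z up along its axis.
- bush_mid (a point): Centre of the bush, half-way up (20 mm above the base plate's top). When it is home against the back wall it is at rack x = +5 mm, with 4 mm play either side in the gap.
- bolt: Hex-headed steel bolt standing on its head (36 mm over corners, 13 mm thick), its 14 mm shank upward, 38 mm tall, loose in the channel near the end opposite the bush. Leave alone. Origin: centre of underside.
- spindle_a: Stepped brass spindle (34 mm foot, 18 mm stem, 44 mm tall), loose, parked in a gap. Leave alone. Origin: centre of underside.
- spindle_b: As spindle_a, parked in another gap. Leave alone.
- dial: Dial gauge lying face up on the bench left of the rack, 58 mm diameter, 20 mm high, stem 45 mm to its +x. Leave alone.
- driver: Screwdriver lying on the bench right of the rack. Leave alone.
- oiler: Small clear bottle, 44 mm diameter, 110 mm tall, standing beyond the rack. Leave alone.
- vblock: Dark steel grooved block, 50 x 60 x 43 mm, beyond the rack. Leave alone.
Not all that is in view belongs to the job. Leave any orange or pink look-alike of the bush alone.

How it is judged:
By the outcome, as a careful person would: the job done as asked, in the order asked, and still so for the second after the job is handed in, with the robot touching nothing.
It also fails if it takes over 64 s, if anything falls off the work surface, if the arm or the gripper's body presses on something with over 40 N, if the wrist force passes 120 N, or if a joint passes its speed limit or range.

## Working session

There is one attempt and no reset: what is moved stays moved. The work goes in short steps, Python scripts to look and compute and a tool call to move; the robot and the scene stay as the last step left them, time stands still between calls to the robot, and variables do not carry over. Pictures are saved under pics/ and viewed, at most 10 in all, crops included, and the job is handed in when it is done.

Besides the shell and the picture viewer there is one more tool, called after "Request:" in YAML: its name, and indented under it one key for each argument. send_rows: Moves the arm, as the interface text tells. Shift numbers are shares of 800 mm and turn numbers shares of 90 degrees, none past 1 either way. Its arguments: {"type":"object","properties":{"deltas":{"type":"array","items":{"type":"array"}},"gripper":{"type":"number"}},"required":["deltas"]}

```bash
mkdir -p pics; ls; cat > h.py <<'E'
import numpy as np, cv2
from plant import ctrl
def K(s):
    h=s["color"].shape[0]; f=h/2/np.tan(np.radians(s["vertical_fov"])/2)
    return np.array([[f,0,s["cx"]],[0,f,s["cy"]],[0,0,1.]])
def proj(s,P):
    return cv2.projectPoints(np.array(P,float).reshape(-1,3),np.array(s["rvec"],float),np.array(s["tvec"],float),K(s),None)[0].reshape(-1,2)
def ray(s,u,v,z):
    R=cv2.Rodrigues(np.array(s["rvec"],float))[0]; t=np.array(s["tvec"],float)
    d=R.T@np.linalg.inv(K(s))@[u,v,1]; c=-R.T@t
    return c+d*(z-c[2])/d[2]
def save(s,n,crop=None,sc=1):
    im=s["color"][:,:,::-1]
    if crop: im=im[crop[1]:crop[3],crop[0]:crop[2]]
    cv2.imwrite(n,cv2.resize(im,None,fx=sc,fy=sc,interpolation=cv2.INTER_CUBIC))
E
python3 - <<'E'
from h import *
zs=dict(rail_top=.063,channel_mid=.008,post=.05,post_row=.008,endcap=.02,bush=.028,bush_mid=.028,bolt=.028,spindle_a=.03,rack=.02)
ims=[]
for n in("top","scene"):
    s=ctrl.snapshot(n); ims.append(s["color"]); print(n,s.keys(),s["tvec"])
    for k,z in zs.items():
        print(n,k,[(round(d["conf"],2),(np.array(d["xy"])*[512,384]).round(1).tolist(),ray(s,*(np.array(d["xy"])*[512,384]),z).round(3).tolist()) for d in ctrl.boxes_of(s,k)[:4]])
save({"color":np.vstack(ims)[:]},"pics/a.png",None,.78) if 0 else [cv2.imwrite(f"pics/{i}.png",im[:,:,::-1]) for i,im in enumerate(ims)]
print(ctrl.get_obs())
E
```

```text
pics
top dict_keys(['color', 'vertical_fov', 'cx', 'cy', 'rvec', 'tvec', 'shot']) [0.0146532  0.55611801 1.15921903]
top rail_top [(0.61, [234.0, 179.6], [0.603, 0.059, 0.063])]
top channel_mid [(0.68, [231.7, 201.4], [0.55, 0.07, 0.008])]
top post [(0.61, [168.6, 183.0], [0.599, 0.242, 0.05]), (0.5, [182.4, 135.4], [0.734, 0.204, 0.05])]
top post_row [(0.65, [167.0, 181.4], [0.611, 0.256, 0.008])]
top endcap [(0.62, [298.1, 180.1], [0.606, -0.119, 0.02]), (0.58, [312.1, 132.0], [0.745, -0.163, 0.02])]
top bush [(0.7, [285.2, 212.3], [0.514, -0.08, 0.028]), (0.67, [287.3, 267.1], [0.363, -0.082, 0.028])]
top bush_mid [(0.71, [286.9, 212.5], [0.513, -0.085, 0.028]), (0.61, [284.4, 273.0], [0.348, -0.074, 0.028])]
top bolt []
top spindle_a [(0.69, [185.2, 194.1], [0.57, 0.199, 0.03])]
top rack [(0.77, [231.4, 200.6], [0.55, 0.07, 0.02]), (0.4, [184.1, 135.7], [0.742, 0.205, 0.02])]
scene dict_keys(['color', 'vertical_fov', 'cx', 'cy', 'rvec', 'tvec', 'shot']) [-0.29373433 -0.2193404   1.63685112]
scene rail_top [(0.93, [283.3, 204.6], [0.615, 0.048, 0.063]), (0.41, [212.9, 207.7], [0.5
[... 778 characters left out ...]
6], [0.565, 0.091, 0.02])]
{'clock': 1.1, 'joint_pos': array([ 8.05647506e+01,  2.05457067e+01,  6.81627463e-01, -6.31298592e-05,
       -7.01341168e+01, -1.65071787e+01]), 'qvel': array([-0.02994345, -0.00197328,  0.01006904, -0.00986325,  0.0392689 ,
       -0.01848439]), 'tau': array([ 1.87145060e-04, -5.82398450e+01,  2.93313503e+01,  7.00270906e+00,
        1.25883429e-02, -3.88732673e-06]), 'tool_pos': array([0.29529579, 0.60696301, 0.29216591]), 'orientation': array([-1.79998287e+02,  5.69500341e-04, -2.59424496e+01]), 'force': array([ 1.05013548,  0.85726222, -0.2844166 ]), 'moment': array([ 0.02239546,  0.03410791, -0.01115345]), 'gripper_force': 0.0, 'opening': 0.08753280257400839}
```

```bash
python3 - <<'E'
import cv2
a=cv2.imread("pics/0.png")[110:300,110:350];b=cv2.imread("pics/1.png")[140:290,140:400]
cv2.imwrite("pics/0c.png",cv2.resize(a,None,fx=3,fy=3,interpolation=2));cv2.imwrite("pics/1c.png",cv2.resize(b,None,fx=3,fy=3,interpolation=2))
E
```

```text
(no output)
```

View pics/0c.png

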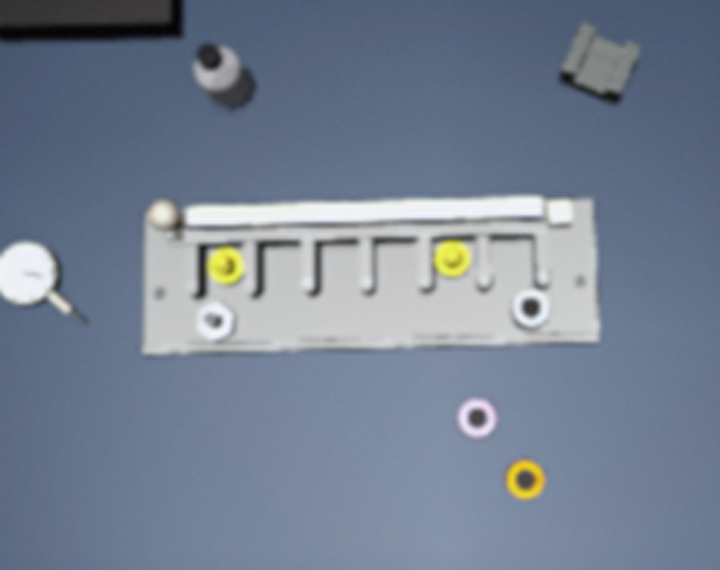

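View pics/1c.png

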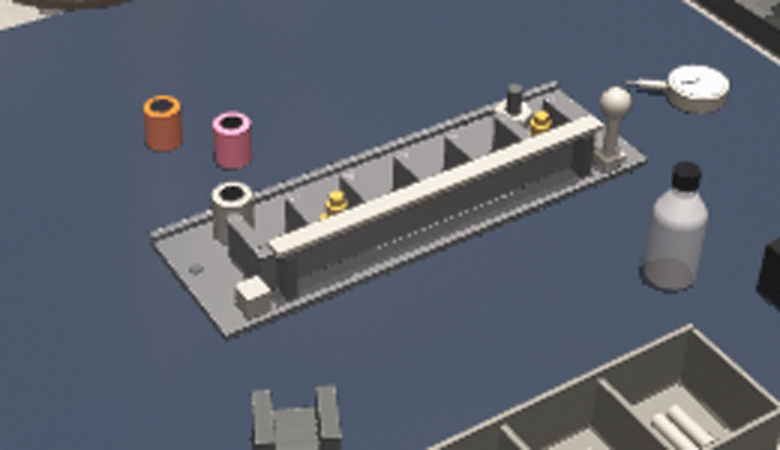

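The top view shows the ball post at the left (+y) end at crop (163,214), and the end cap on the right at (560,212). The bolt is in the left of the channel. There are three bush look-alikes: plain steel in the channel at crop (531,308), pink at (477,418) and orange at (525,480). The steel one, at top px (287,213), is the bush; the scene crop confirms it is plain grey with a dark bore and stands in the channel. Next I fit the rack pose.

```bash
python3 - <<'E'
from h import *
from scipy.optimize import least_squares
T=[((-77,215,14),(143,353)),((-77,-215,14),(600,341)),((60,-215,8),(593,200)),((44,181,72),(163,214)),((53,-162,63),(541,197)),((35,-162,63),(543,217)),((53,162,63),(187,206)),((35,162,63),(187,225)),((44,-181,30),(560,212))]
S=[((-77,-215,11),(152,238)),((60,-215,4),(228,336)),((60,215,4),(645,160)),((-77,215,12),(556,84)),((44,181,72),(616,100)),((53,-162,63),(278,250))]
t=ctrl.snapshot("top");s=ctrl.snapshot("scene")
def W(p,P):
    P=np.array(P,float)/1000;c,n=np.cos(p[2]),np.sin(p[2])
    return np.c_[p[0]+c*P[:,0]-n*P[:,1],p[1]+n*P[:,0]+c*P[:,1],P[:,2]]
def r(p):
    a=proj(t,W(p,[x[0] for x in T]))-(np.array([x[1] for x in T])/3+110)
    b=proj(s,W(p,[x[0] for x in S]))-(np.array([x[1] for x in S])/3+140)
    return np.r_[a.ravel(),b.ravel()]
f=least_squares(r,[.56,.06,0],loss="soft_l1");print(f.x,np.degrees(f.x[2]));print(f.fun[:18].reshape(-1,2).round(1).tolist(),f.fun[18:].reshape(-1,2).round(1).tolist())
p=f.x;np.save("rack.npy",p)
bt=ray(t,110+531/3,110+307/3,.048);print("bush top",bt)
bs=ray(s,140+232/3,140+192/3,.048);print(bs)
c,n=np.cos(p[2]),np.sin(p[2])
for b in(bt,bs):
  d=b[:2]-p[:2];print("rack frame",c*d[0]+n*d[1],-n*d[0]+c*d[1])
for q in[(44,135,63),(44,27,63),(-48,0,8),(-48,27,8),(5,27,8)]:print(q,W(p,[q])[0].round(4))
print(ctrl.get_obs()["clock"])
E
```

```text
[0.55756832 0.06741037 0.00792922] 0.454311077326557
[[-1.0, -0.3], [-0.5, -0.0], [-0.3, -0.7], [-0.1, -0.1], [-0.3, -0.4], [-0.7, -0.6], [-0.4, -0.3], [-0.4, -0.2], [-0.4, -0.3]] [[-1.9, -1.9], [-1.8, 0.0], [0.0, 0.1], [-1.3, -1.4], [-1.2, 0.5], [-0.9, 0.2]]
bush top [ 0.51173707 -0.08410566  0.048     ]
[ 0.51315545 -0.0811783   0.048     ]
rack frame -0.04703120432653565 -0.15114785983351248
rack frame -0.04558965393115317 -0.14823184801077585
(44, 135, 63) [0.6005 0.2028 0.063 ]
(44, 27, 63) [0.6014 0.0948 0.063 ]
(-48, 0, 8) [0.5096 0.067  0.008 ]
(-48, 27, 8) [0.5094 0.094  0.008 ]
(5, 27, 8) [0.5624 0.0944 0.008 ]
1.2
```

```bash
cat >> h.py <<'E'
P=np.load("rack.npy")
def go(x,y,tip,yaw=-90+np.degrees(P[2])):
    """rack x,y (mm), tip height (mm) -> shares from the current pose"""
    o=ctrl.get_obs();c,n=np.cos(P[2]),np.sin(P[2])
    w=np.array([P[0]+(c*x-n*y)/1e3,P[1]+(n*x+c*y)/1e3,(tip+66)/1e3])
    a=np.radians(o["orientation"][2]);d=w-o["tool_pos"];ca,sa=np.cos(a),np.sin(a)
    print("shift",(np.array([ca*d[0]+sa*d[1],sa*d[0]-ca*d[1],-d[2]])/.8).round(4),"turn",((o["orientation"][2]-yaw)/90).round(4))
def where():
    o=ctrl.get_obs();c,n=np.cos(P[2]),np.sin(P[2]);d=(o["tool_pos"][:2]-P[:2])*1e3
    print("t",o["clock"],"rack",(c*d[0]+n*d[1]).round(1),(c*d[1]-n*d[0]).round(1),"tip",(o["tool_pos"][2]*1e3-66).round(2),o["orientation"].round(2),"F",np.round(o["force"],1),"open",o["opening"])
E
python3 -c "
from h import *
where();go(44,135,120)"
```

```text
t 1.2 rack -258.0 541.6 tip 226.17 [-180.      0.    -25.94] F [-0.7  0.2 -0.9] open 0.08723286735283832
shift [0.5641 0.2874 0.1327] turn 0.7067
```

Request:
send_rows:
  deltas:
    - [[0.564, 0.287, 0.115], 0.707]
    - [[0.564, 0.287, 0.115], 0.707]
    - [[0.564, 0.287, 0.115], 0.707]
    - [[0.564, 0.287, 0.115], 0.707]
    - [[0.564, 0.287, 0.115], 0.707]
  gripper: 0

```text
clock: 1.62
tool_pos: [0.4196, 0.4419, 0.2548]
orientation: [-180.0, 0.0, -62.1]
force: [0.6, -0.1, 0.1]
opening: 0.0596
gripper_force: 0.0
```

```bash
python3 -c "
from h import *
where();go(44,135,120)"
```

```text
t 1.6167 rack -135.0 375.6 tip 188.83 [-1.7997e+02  1.0000e-02 -6.2070e+01] F [ 0.6 -0.1  0.1] open 0.059629921312074965
shift [ 0.3701 -0.0597  0.086 ] turn 0.3053
```

Request:
send_rows:
  deltas:
    - [[0.37, -0.06, 0.086], 0.305]
    - [[0.37, -0.06, 0.086], 0.305]
    - [[0.37, -0.06, 0.086], 0.305]
    - [[0.37, -0.06, 0.086], 0.305]
    - [[0.37, -0.06, 0.086], 0.305]

```text
clock: 2.03
tool_pos: [0.5433, 0.2806, 0.2082]
orientation: [-180.0, 0.0, -89.6]
force: [0.2, 0.2, 0.1]
opening: 0.0264
gripper_force: 0.0
```

```bash
python3 -c "
from h import *
where();go(44,135,120)"
```

```text
t 2.0333 rack -12.6 213.3 tip 142.24 [-1.7997e+02  3.0000e-02 -8.9570e+01] F [0.2 0.2 0.1] open 0.02635091155938285
shift [ 0.0978 -0.0707  0.0278] turn -0.0003
```

Request:
send_rows:
  deltas:
    - [[0.05, -0.036, 0.014], 0]
    - [[0.098, -0.071, 0.028], 0]
    - [[0.098, -0.071, 0.028], 0]
    - [[0.098, -0.071, 0.028], 0]
    - [[0.098, -0.071, 0.028], 0]

```text
clock: 2.45
tool_pos: [0.6008, 0.2034, 0.1854]
orientation: [180.0, -0.0, -89.3]
force: [-0.2, -0.0, 0.6]
opening: 0.0008
gripper_force: 0.0
```

```bash
python3 -c "
from h import *
where();go(44,135,70)
s=ctrl.snapshot('wrist');save(s,'pics/w1.png',None,1.4)
c,n=np.cos(P[2]),np.sin(P[2])
for x,y,z in [(44,181,72),(44,162,63),(35,27,63),(53,27,63),(22,135,46),(-27,108,46),(-27,54,46),(-77,215,14),(60,215,8)]:
  print(x,y,z,(proj(s,[P[0]+(c*x-n*y)/1e3,P[1]+(n*x+c*y)/1e3,z/1e3])*1.4).round())
"
```

```text
t 2.45 rack 44.3 135.6 tip 119.37 [ 1.7996e+02 -3.0000e-02 -8.9340e+01] F [-0.2 -0.   0.6] open 0.00083564585058707
shift [0.0008 0.0003 0.0617] turn 0.0022
44 181 72 [[365. 376.]]
44 162 63 [[365. 338.]]
35 27 63 [[384.  76.]]
53 27 63 [[347.  76.]]
22 135 46 [[403. 283.]]
-27 108 46 [[490. 238.]]
-27 54 46 [[498. 138.]]
-77 215 14 [[535. 381.]]
60 215 8 [[343. 376.]]
```

View pics/w1.png

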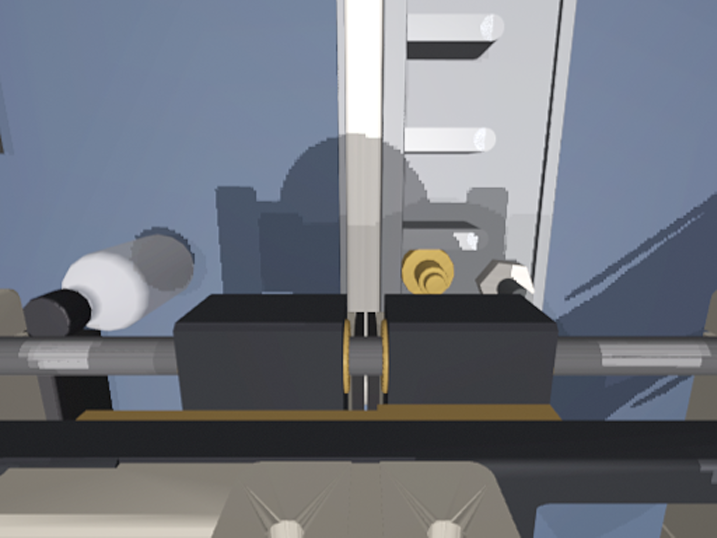

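The wrist view shows the rail at columns 345–383 and the divider nose at (495,138), both within 1–2 px of the fit. The fingers are over the rail at gap 1, so I descend.

Request:
send_rows:
  deltas:
    - [[0.001, 0, 0.03], 0]
    - [[0.001, 0, 0.057], 0]
    - [[0.001, 0, 0.064], 0]
    - [[0.001, 0, 0.066], 0]
    - [[0.001, 0, 0.066], 0]

```text
clock: 2.92
tool_pos: [0.6002, 0.2047, 0.1336]
orientation: [-180.0, -0.0, -89.1]
force: [0.4, -0.8, 0.3]
opening: 0.0002
gripper_force: 0.0
```

```bash
python3 -c "
from h import *
where();go(44,135,59)"
```

```text
t 2.9167 rack 43.7 137.0 tip 67.61 [-1.7999e+02 -1.0000e-02 -8.9110e+01] F [ 0.4 -0.8  0.3] open 0.0002216658245306588
shift [ 0.0025 -0.0003  0.0108] turn 0.0048
```

Request:
send_rows:
  deltas:
    - [[0.001, 0, 0.004], 0.003]
    - [[0.002, 0, 0.007], 0.003]
    - [[0.002, 0, 0.009], 0.003]
    - [[0.002, 0, 0.0105], 0.003]
    - [[0.002, 0, 0.0105], 0.003]

```text
clock: 3.33
tool_pos: [0.6009, 0.2029, 0.1255]
orientation: [-179.9, 0.1, -89.5]
force: [-0.2, 3.0, 4.1]
opening: 0.0006
gripper_force: 1.9
```

```bash
python3 -c "
from h import *
where();go(44,27,59)"
```

```text
t 3.3333 rack 44.4 135.1 tip 59.47 [-1.799e+02  7.000e-02 -8.946e+01] F [-0.2  3.   4.1] open 0.0006056066696312768
shift [0.1351 0.0007 0.0006] turn 0.001
```

Request:
send_rows:
  deltas:
    - [[0.009, 0, 0], 0]
    - [[0.018, 0, 0], 0]
    - [[0.027, 0, 0], 0]
    - [[0.036, 0, 0], 0]
    - [[0.045, 0, 0], 0]

```text
clock: 3.75
tool_pos: [0.6008, 0.1655, 0.125]
orientation: [-180.0, 0.0, -89.5]
force: [-0.2, 2.8, 3.8]
opening: 0.0002
gripper_force: 2.0
```

Request:
send_rows:
  deltas:
    - [[0.009, 0, 0], 0]
    - [[0.018, 0, 0], 0]
    - [[0.027, 0, 0], 0]
    - [[0.036, 0, 0], 0]
    - [[0.045, 0, 0], 0]

```text
clock: 4.17
tool_pos: [0.601, 0.1295, 0.1247]
orientation: [180.0, -0.0, -89.5]
force: [0.4, 3.2, 4.5]
opening: 0.0005
gripper_force: 2.1
```

```bash
python3 -c "
from h import *
where();go(44,27,59)"
```

```text
t 4.1667 rack 43.9 61.7 tip 58.7 [180.    -0.   -89.48] F [0.4 3.2 4.5] open 0.0005332162917784249
shift [ 0.0434 -0.0001 -0.0004] turn 0.0008
```

Request:
send_rows:
  deltas:
    - [[0.011, 0, 0], 0]
    - [[0.022, 0, 0], 0]
    - [[0.032, 0, 0], 0]
    - [[0.041, 0, 0], 0]
    - [[0.043, 0, 0], 0]

```text
clock: 4.58
tool_pos: [0.6012, 0.0945, 0.1247]
orientation: [180.0, -0.0, -89.5]
force: [-0.0, 3.5, 4.8]
opening: 0.0003
gripper_force: 2.1
```

```bash
python3 -c "
from h import *
where();go(44,27,59);go(44,27,100)"
```

```text
t 4.5833 rack 43.8 26.8 tip 58.68 [ 1.7998e+02 -1.0000e-02 -8.9530e+01] F [-0.   3.5  4.8] open 0.0002565919018013559
shift [-0.0003 -0.0002 -0.0004] turn 0.0002
shift [-0.0003 -0.0002 -0.0517] turn 0.0002
```

Request:
send_rows:
  deltas:
    - [[0, 0, 0], 0]
    - [[0, 0, -0.02], 0]
    - [[0, 0, -0.05], 0]
    - [[0, 0, -0.06], 0]
    - [[0, 0, -0.06], 0]

```text
clock: 5.0
tool_pos: [0.6019, 0.0959, 0.1744]
orientation: [-179.9, 0.0, -89.5]
force: [-0.6, -0.0, 1.0]
opening: 0.0005
gripper_force: 0.0
```

```bash
python3 -c "
from h import *
where();go(-49,-195,110)"
```

```text
t 5.0 rack 44.6 28.1 tip 108.42 [-1.7987e+02  3.0000e-02 -8.9460e+01] F [-0.6 -0.   1. ] open 0.0005247715059954361
shift [ 0.2788  0.1174 -0.002 ] turn 0.0009
```

Request:
send_rows:
  deltas:
    - [[0.04, 0.017, 0], 0]
    - [[0.085, 0.036, 0], 0]
    - [[0.13, 0.055, 0], 0]
    - [[0.175, 0.074, 0], 0]
    - [[0.22, 0.093, 0], 0]

```text
clock: 5.42
tool_pos: [0.5265, -0.0822, 0.1713]
orientation: [179.9, -0.0, -89.4]
force: [0.2, -0.0, 0.1]
opening: 0.0006
gripper_force: 0.0
```

Request:
send_rows:
  deltas:
    - [[0.03, 0.012, 0], 0]
    - [[0.059, 0.024, 0], 0]
    - [[0.059, 0.024, 0], 0]
    - [[0.059, 0.024, 0], 0]
    - [[0.059, 0.024, 0], 0]

```text
clock: 5.83
tool_pos: [0.5094, -0.1282, 0.1719]
orientation: [179.9, -0.0, -89.5]
force: [0.4, -0.3, 0.1]
opening: 0.0001
gripper_force: 0.0
```

```bash
python3 -c "
from h import *
where();go(-49,-195,50)
s=ctrl.snapshot('top');save(s,'pics/t2.png',(200,150,340,255),5)
c,n=np.cos(P[2]),np.sin(P[2])
for r in ctrl.boxes_of(s,'bush')[:3]:
  u=np.array(r['xy'])*[512,384];b=ray(s,*u,.028);d=(b[:2]-P[:2])*1e3;print(r['conf'],u,c*d[0]+n*d[1],c*d[1]-n*d[0])
for x,y,z in [(-48,-150,48)]:
  print(x,y,z,((proj(s,[P[0]+(c*x-n*y)/1e3,P[1]+(n*x+c*y)/1e3,z/1e3])-[200,150])*5).round())
"
```

```text
t 5.8333 rack -49.8 -195.2 tip 105.92 [179.92  -0.   -89.51] F [ 0.4 -0.3  0.1] open 0.0001140921305047653
shift [-0.0003 -0.0009  0.0699] turn 0.0004
0.55 [272.2816 249.1008] -145.55868794586408 -108.51127843634127
0.55 [287.0784 267.1104] -195.3532267185482 -147.52751050368676
-48 -150 48 [[433. 313.]]
```

View pics/t2.png

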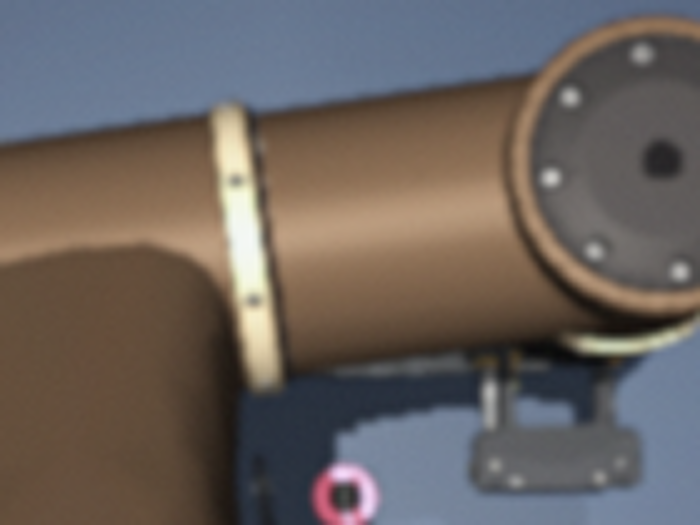

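The arm hides the bush in the top view; only the pink decoy shows, at crop (346,495). My earlier fix of the bush stands (rack y about -150), so I descend behind it with 17 mm to spare.

Request:
send_rows:
  deltas:
    - [[0, 0.003, 0.04], 0]
    - [[0, 0.003, 0.08], 0]
    - [[0, 0.003, 0.1], 0]
    - [[0, 0.003, 0.106], 0]
    - [[0, 0.003, 0.106], 0]

```text
clock: 6.35
tool_pos: [0.5069, -0.1276, 0.0866]
orientation: [179.8, -0.0, -89.4]
force: [0.2, 0.0, 0.9]
opening: 0.0001
gripper_force: 0.0
```

```bash
python3 -c "
from h import *
where();go(-52,-180,20)
s=ctrl.snapshot('scene');save(s,'pics/s2.png',(160,150,300,260),5)
"
```

```text
t 6.35 rack -52.2 -194.6 tip 20.56 [ 1.7982e+02 -2.0000e-02 -8.9400e+01] F [0.2 0.  0.9] open 0.00012043521560109536
shift [-0.0183 -0.0003  0.0007] turn 0.0016
```

View pics/s2.png

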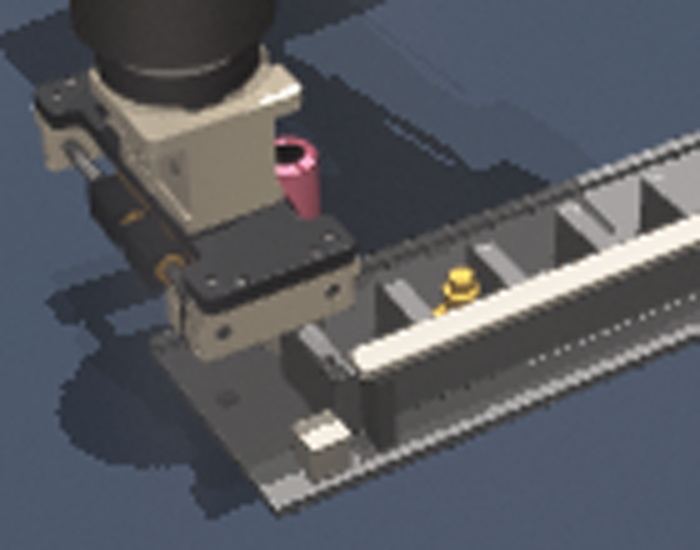

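The gripper hides the bush here, and nothing was touched on the way down (force about 0). Now I push along the channel.

Request:
send_rows:
  deltas:
    - [[-0.008, 0, 0], 0]
    - [[-0.016, 0, 0], 0]
    - [[-0.024, 0, 0], 0]
    - [[-0.032, 0, 0], 0]
    - [[-0.04, 0, 0], 0]

```text
clock: 6.82
tool_pos: [0.5076, -0.0957, 0.089]
orientation: [-179.9, -0.0, -89.4]
force: [0.3, -4.6, 4.5]
opening: 0.0005
gripper_force: 2.3
```

Request:
send_rows:
  deltas:
    - [[-0.009, 0, 0], 0]
    - [[-0.018, 0, 0], 0]
    - [[-0.027, 0, 0], 0]
    - [[-0.036, 0, 0], 0]
    - [[-0.045, 0, 0], 0]

```text
clock: 7.23
tool_pos: [0.5068, -0.0595, 0.088]
orientation: [-180.0, -0.0, -89.5]
force: [0.2, -5.6, 4.4]
opening: 0.0002
gripper_force: 2.4
```

Request:
send_rows:
  deltas:
    - [[-0.009, 0, 0], 0]
    - [[-0.018, 0, 0], 0]
    - [[-0.027, 0, 0], 0]
    - [[-0.036, 0, 0], 0]
    - [[-0.045, 0, 0], 0]

```text
clock: 7.65
tool_pos: [0.5063, -0.0236, 0.0879]
orientation: [180.0, -0.0, -89.5]
force: [0.2, -5.4, 5.3]
opening: 0.0002
gripper_force: 2.6
```

```bash
python3 -c "
from h import *
where();go(-52,-5,20)
s=ctrl.snapshot('scene');save(s,'pics/s3.png',(190,150,330,250),5)
"
```

```text
t 7.65 rack -52.0 -90.6 tip 21.89 [ 1.7998e+02 -1.0000e-02 -8.9470e+01] F [ 0.2 -5.4  5.3] open 0.00021003304545473791
shift [-1.07e-01 -1.00e-04  2.40e-03] turn 0.0008
```

View pics/s3.png

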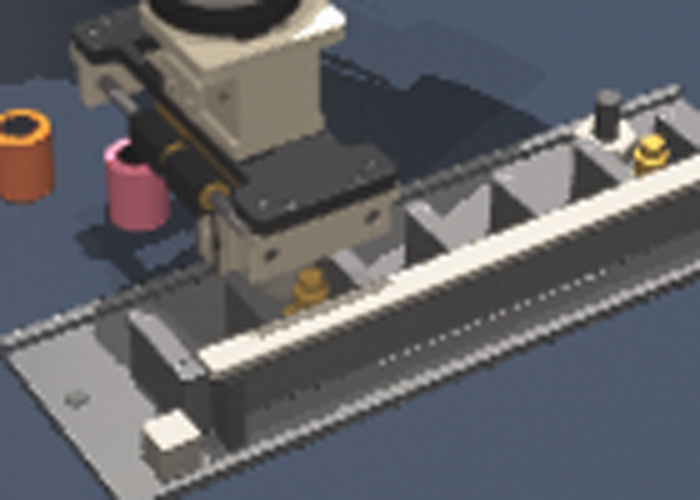

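Pushing takes about 5 N and the path is clear. The bush is still hidden, ahead of the fingers. I'll continue to just short of gap 3, then back off and look.

Request:
send_rows:
  deltas:
    - [[-0.009, 0, 0], 0]
    - [[-0.018, 0, 0], 0]
    - [[-0.027, 0, 0], 0]
    - [[-0.036, 0, 0], 0]
    - [[-0.045, 0, 0], 0]

```text
clock: 8.12
tool_pos: [0.5059, 0.0124, 0.0878]
orientation: [180.0, -0.0, -89.5]
force: [-0.6, -3.7, 1.9]
opening: 0.0006
gripper_force: 1.8
```

Request:
send_rows:
  deltas:
    - [[-0.009, 0, 0], 0]
    - [[-0.018, 0, 0], 0]
    - [[-0.027, 0, 0], 0]
    - [[-0.036, 0, 0], 0]
    - [[-0.045, 0, 0], 0]

```text
clock: 8.53
tool_pos: [0.5056, 0.0485, 0.0878]
orientation: [180.0, -0.0, -89.5]
force: [-0.3, -2.1, 1.2]
opening: 0.0001
gripper_force: 1.5
```

Request:
send_rows:
  deltas:
    - [[-0.007, 0, 0], 0]
    - [[-0.012, 0, 0], 0]
    - [[-0.015, 0, 0], 0]
    - [[-0.0165, 0, 0], 0]
    - [[-0.017, 0, 0], 0]

```text
clock: 8.95
tool_pos: [0.5056, 0.0615, 0.0879]
orientation: [180.0, -0.0, -89.5]
force: [-0.3, -3.2, 1.2]
opening: 0.0005
gripper_force: 1.4
```

```bash
python3 -c "
from h import *
where();go(-52,-40,20)"
```

```text
t 8.95 rack -52.0 -5.5 tip 21.88 [179.99  -0.   -89.46] F [-0.3 -3.2  1.2] open 0.000458105640142575
shift [0.0431 0.     0.0024] turn 0.0009
```

Request:
send_rows:
  deltas:
    - [[0.01, 0, 0], 0]
    - [[0.03, 0, 0], 0]
    - [[0.03, 0.03, 0], 0]
    - [[0.03, 0.06, 0], 0]
    - [[0.03, 0.08, 0], 0]

```text
clock: 9.37
tool_pos: [0.4399, 0.0356, 0.0875]
orientation: [179.9, 0.0, -89.6]
force: [-0.1, 0.1, -0.2]
opening: 0.0004
gripper_force: 0.0
```

```bash
python3 -c "
from h import *
where();go(-115,27,21.5)
s=ctrl.snapshot('scene');save(s,'pics/s4.png',(190,150,330,250),5)
c,n=np.cos(P[2]),np.sin(P[2])
for r in ctrl.boxes_of(s,'bush')[:4]:
  u=np.array(r['xy'])*[512,384];b=ray(s,*u,.028);d=(b[:2]-P[:2])*1e3;print(r['conf'],u,c*d[0]+n*d[1],c*d[1]-n*d[0])
for x,y,z in [(-48,21,48),(-48,27,48)]:
  print(x,y,z,((proj(s,[P[0]+(c*x-n*y)/1e3,P[1]+(n*x+c*y)/1e3,z/1e3])-[190,150])*5).round())
"
```

```text
t 9.3667 rack -117.9 -30.9 tip 21.52 [ 1.7994e+02  1.0000e-02 -8.9580e+01] F [-0.1  0.1 -0.2] open 0.0003501337997986539
shift [-0.0724 -0.0036  0.    ] turn -0.0004
0.61 [216.1152 185.8176] -138.5819673104401 -103.55151850285766
0.51 [272.384  186.3168] -57.61594912595865 23.868111242537577
0.49 [191.8976 183.2832] -182.9956801052329 -153.9229182758417
-48 21 48 [[418. 162.]]
-48 27 48 [[428. 159.]]
```

View pics/s4.png

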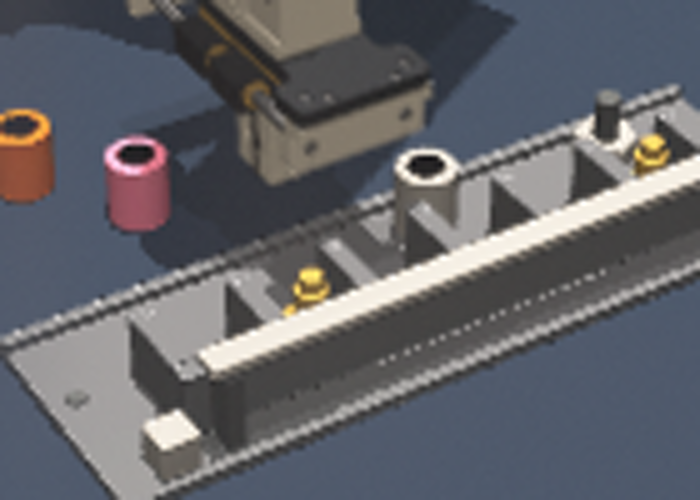

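The scene view shows the bush upright in the channel with its bore at crop (428,165), about rack y 21–22; the spindles, bolt and decoys are in place. It needs about 5 mm more along the channel, so I nudge it.

```bash
python3 -c "
from h import *
s=ctrl.snapshot('top');c,n=np.cos(P[2]),np.sin(P[2])
for r in ctrl.boxes_of(s,'bush')[:4]:
  u=np.array(r['xy'])*[512,384];b=ray(s,*u,.040);d=(b[:2]-P[:2])*1e3;print(r['conf'],u,c*d[0]+n*d[1],c*d[1]-n*d[0])
go(-52,-30,21.5);go(-52,1,21.5)
"
```

```text
0.63 [286.4128 269.4144] -201.166906832294 -144.8897521315279
0.49 [269.2096 248.9856] -145.2586968263079 -99.91480731470786
0.35 [182.4768 217.6128] -53.687750036010456 137.17560433343186
shift [ 0.0004 -0.0795  0.001 ] turn 0.001
shift [-0.0383 -0.0796  0.001 ] turn 0.001
```

Request:
send_rows:
  deltas:
    - [[0.005, -0.03, 0], 0]
    - [[0.005, -0.065, 0], 0]
    - [[0.003, -0.08, 0], 0]
    - [[-0.01, -0.08, 0], 0]
    - [[-0.02, -0.08, 0], 0]

```text
clock: 9.98
tool_pos: [0.5069, 0.0536, 0.0875]
orientation: [-180.0, 0.0, -89.6]
force: [-0.0, 0.4, -0.0]
opening: 0.0005
gripper_force: 0.0
```

```bash
python3 -c "
from h import *
where();go(-52,0.5,21.5)"
```

```text
t 9.9833 rack -50.7 -13.4 tip 21.52 [-1.7999e+02  1.0000e-02 -8.9570e+01] F [-0.   0.4 -0. ] open 0.0005114133099916033
shift [-0.0174  0.0016  0.    ] turn -0.0003
```

Request:
send_rows:
  deltas:
    - [[-0.005, 0.001, 0], 0]
    - [[-0.01, 0.001, 0], 0]
    - [[-0.014, 0.001, 0], 0]
    - [[-0.0165, 0.001, 0], 0]
    - [[-0.017, 0.001, 0], 0]

```text
clock: 10.4
tool_pos: [0.5044, 0.0671, 0.088]
orientation: [180.0, -0.0, -89.4]
force: [0.7, -2.2, 0.5]
opening: 0.0005
gripper_force: 1.1
```

```bash
python3 -c "
from h import *
where()"
```

```text
t 10.4 rack -53.2 0.1 tip 22.03 [ 1.7999e+02 -1.0000e-02 -8.9440e+01] F [ 0.7 -2.2  0.5] open 0.0005378388712821043
```

Request:
send_rows:
  deltas:
    - [[0.01, 0, 0], 0]
    - [[0.03, 0.005, 0], 0]
    - [[0.035, 0.03, 0], 0]
    - [[0.035, 0.06, 0], 0]
    - [[0.035, 0.08, 0], 0]

```text
clock: 10.82
tool_pos: [0.4391, 0.0371, 0.0876]
orientation: [179.9, 0.0, -89.6]
force: [-0.4, -0.8, -0.2]
opening: 0.0005
gripper_force: 0.0
```

```bash
python3 -c "
from h import *
where();go(-115,27,21.5)
s=ctrl.snapshot('scene');save(s,'pics/s5.png',(240,160,310,210),10)
c,n=np.cos(P[2]),np.sin(P[2])
for x,y,z in [(-48,21,48),(-48,27,48),(-44,27,48),(-27,0,46),(-27,54,46)]:
  print(x,y,z,((proj(s,[P[0]+(c*x-n*y)/1e3,P[1]+(n*x+c*y)/1e3,z/1e3])-[240,160])*10).round())
"
```

```text
t 10.8167 rack -118.7 -29.4 tip 21.64 [179.95   0.   -89.57] F [-0.4 -0.8 -0.2] open 0.0004956436412278783
shift [-0.0705 -0.0046  0.0002] turn -0.0003
-48 21 48 [[336. 224.]]
-48 27 48 [[355. 217.]]
-44 27 48 [[363. 225.]]
-27 0 46 [[313. 297.]]
-27 54 46 [[484. 232.]]
```

View pics/s5.png

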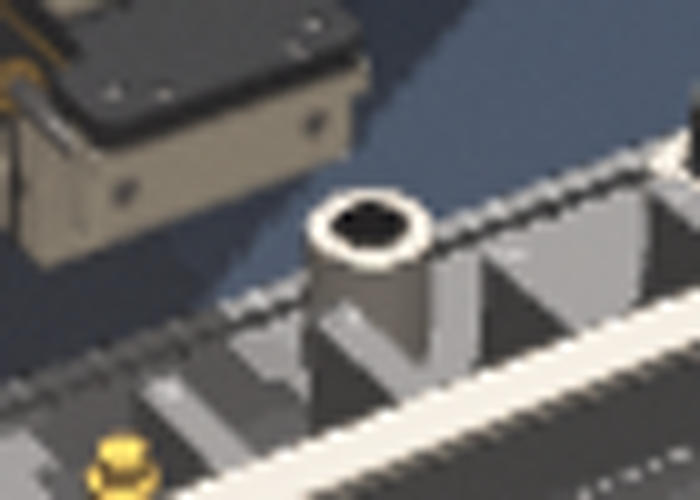

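The bush stands upright with its bore at crop (370,223), about rack (-48, 26), opposite the third gap. Now I line up in front of it.

Request:
send_rows:
  deltas:
    - [[-0.02, 0, 0], 0]
    - [[-0.05, 0, 0], 0]
    - [[-0.07, -0.004, 0], 0]
    - [[-0.0705, -0.0045, 0], 0]
    - [[-0.0705, -0.0045, 0], 0]

```text
clock: 11.28
tool_pos: [0.4445, 0.0953, 0.088]
orientation: [-180.0, 0.0, -89.4]
force: [-0.4, -0.1, -0.4]
opening: 0.0005
gripper_force: 0.0
```

```bash
python3 -c "
from h import *
where();go(-75,27,21.5);go(-40,27,21.5)"
```

```text
t 11.2833 rack -112.9 28.8 tip 22.05 [-1.7997e+02  3.0000e-02 -8.9400e+01] F [-0.4 -0.1 -0.4] open 0.0004968998937863988
shift [ 0.0023 -0.0473  0.0007] turn 0.0016
shift [ 0.0024 -0.0911  0.0007] turn 0.0016
```

Request:
send_rows:
  deltas:
    - [[0.001, -0.009, 0], 0]
    - [[0.002, -0.018, 0], 0]
    - [[0.002, -0.027, 0], 0]
    - [[0.002, -0.036, 0], 0]
    - [[0.002, -0.044, 0], 0]

```text
clock: 11.7
tool_pos: [0.4802, 0.093, 0.0879]
orientation: [180.0, -0.0, -89.5]
force: [-12.6, 1.4, 18.1]
opening: 0.0006
gripper_force: 9.0
```

Request:
send_rows:
  deltas:
    - [[0, -0.008, 0], 0]
    - [[0, -0.016, 0], 0]
    - [[0, -0.024, 0], 0]
    - [[0, -0.032, 0], 0]
    - [[0, -0.038, 0], 0]

```text
clock: 12.12
tool_pos: [0.509, 0.0928, 0.0877]
orientation: [179.8, -0.1, -89.5]
force: [-7.2, -0.8, 7.8]
opening: 0.0004
gripper_force: 4.2
```

```bash
python3 -c "
from h import *
where();go(-33,27,21.5)"
```

```text
t 12.1167 rack -48.4 25.8 tip 21.69 [ 1.7982e+02 -8.0000e-02 -8.9530e+01] F [-7.2 -0.8  7.8] open 0.00041987602655670363
shift [-0.0015 -0.0192  0.0002] turn 0.0002
```

Request:
send_rows:
  deltas:
    - [[-0.001, -0.004, 0], 0]
    - [[-0.001, -0.008, 0], 0]
    - [[-0.001, -0.012, 0], 0]
    - [[-0.001, -0.015, 0], 0]
    - [[-0.001, -0.016, 0], 0]

```text
clock: 12.53
tool_pos: [0.5216, 0.0937, 0.0877]
orientation: [179.8, -0.1, -89.5]
force: [-8.0, -0.0, 7.9]
opening: 0.0005
gripper_force: 4.2
```

```bash
python3 -c "
from h import *
where();go(-33,27,21.5)"
```

```text
t 12.5333 rack -35.7 26.6 tip 21.67 [ 1.7982e+02 -8.0000e-02 -8.9530e+01] F [-8.  -0.   7.9] open 0.0005107668834354586
shift [-0.0005 -0.0034  0.0002] turn 0.0002
```

Request:
send_rows:
  deltas:
    - [[0, -0.001, 0], 0]
    - [[0, -0.002, 0], 0]
    - [[0, -0.003, 0], 0]
    - [[0, -0.0035, 0], 0]
    - [[0, -0.0035, 0], 0]

```text
clock: 12.95
tool_pos: [0.5242, 0.0937, 0.0877]
orientation: [179.8, -0.1, -89.5]
force: [-6.6, -0.6, 8.4]
opening: 0.0005
gripper_force: 4.0
```

```bash
python3 -c "
from h import *
where()"
```

```text
t 12.95 rack -33.2 26.6 tip 21.69 [ 1.7981e+02 -8.0000e-02 -8.9530e+01] F [-6.6 -0.6  8.4] open 0.0005489032148448301
```

Not against the wall yet, since the force has not risen. I creep on.

Request:
send_rows:
  deltas:
    - [[0, -0.001, 0], 0]
    - [[0, -0.002, 0], 0]
    - [[0, -0.0025, 0], 0]
    - [[0, -0.0025, 0], 0]
    - [[0, -0.0025, 0], 0]

```text
clock: 13.37
tool_pos: [0.526, 0.0937, 0.0877]
orientation: [179.8, -0.1, -89.5]
force: [-7.9, 0.5, 7.3]
opening: 0.0003
gripper_force: 4.3
```

```bash
python3 -c "
from h import *
where()"
```

```text
t 13.3667 rack -31.3 26.5 tip 21.7 [ 1.798e+02 -8.000e-02 -8.953e+01] F [-7.9  0.5  7.3] open 0.0002518307268301258
```

Request:
send_rows:
  deltas:
    - [[0, -0.001, 0], 0]
    - [[0, -0.002, 0], 0]
    - [[0, -0.002, 0], 0]
    - [[0, -0.002, 0], 0]
    - [[0, -0.002, 0], 0]

```text
clock: 13.78
tool_pos: [0.5278, 0.0938, 0.0877]
orientation: [179.8, -0.1, -89.5]
force: [-7.2, -0.2, 6.2]
opening: 0.0003
gripper_force: 3.7
```

```bash
python3 -c "
from h import *
where()
s=ctrl.snapshot('scene');save(s,'pics/s6.png',(220,150,340,240),6)
c,n=np.cos(P[2]),np.sin(P[2])
for x,y,z in [(5,27,48),(5,27,8)]:
  print(x,y,z,((proj(s,[P[0]+(c*x-n*y)/1e3,P[1]+(n*x+c*y)/1e3,z/1e3])-[220,150])*6).round())"
```

```text
t 13.7833 rack -29.5 26.6 tip 21.7 [ 1.7982e+02 -7.0000e-02 -8.9520e+01] F [-7.2 -0.2  6.2] open 0.0003245227912609971
5 27 48 [[401. 253.]]
5 27 8 [[398. 325.]]
```

View pics/s6.png

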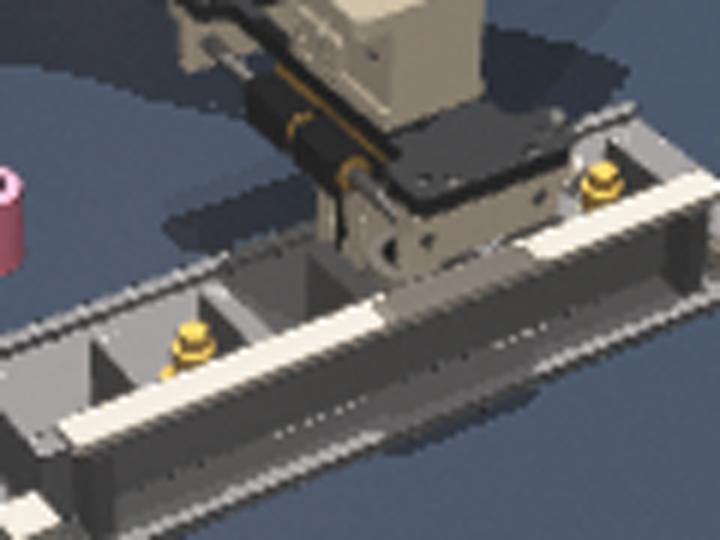

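The bush's bore shows at crop (390,248), against about (407,259) when home, so a few millimetres remain. I keep creeping.

Request:
send_rows:
  deltas:
    - [[0, -0.001, 0], 0]
    - [[0, -0.002, 0], 0]
    - [[0, -0.003, 0], 0]
    - [[0, -0.003, 0], 0]
    - [[0, -0.003, 0], 0]

```text
clock: 14.25
tool_pos: [0.5303, 0.0938, 0.0877]
orientation: [179.8, -0.1, -89.5]
force: [-6.6, 0.4, 7.0]
opening: 0.0005
gripper_force: 3.7
```

Request:
send_rows:
  deltas:
    - [[0, -0.001, 0], 0]
    - [[0, -0.002, 0], 0]
    - [[0, -0.003, 0], 0]
    - [[0, -0.003, 0], 0]
    - [[0, -0.003, 0], 0]

```text
clock: 14.67
tool_pos: [0.5311, 0.0933, 0.0874]
orientation: [179.7, -0.1, -89.6]
force: [-12.3, -0.1, 10.5]
opening: 0.0007
gripper_force: 6.8
```

```bash
python3 -c "
from h import *
where()"
```

```text
t 14.6667 rack -26.3 26.1 tip 21.38 [ 1.7965e+02 -1.3000e-01 -8.9550e+01] F [-12.3  -0.1  10.5] open 0.0006532442641415339
```

Force is rising and the motion is stalling, so it is at the wall. One more small press, then I retreat straight back.

Request:
send_rows:
  deltas:
    - [[0, -0.001, 0], 0]
    - [[0, -0.001, 0], 0]
    - [[0, -0.001, 0], 0]
    - [[0, -0.001, 0], 0]
    - [[0, -0.001, 0], 0]

```text
clock: 15.08
tool_pos: [0.5312, 0.0931, 0.0873]
orientation: [179.6, -0.1, -89.6]
force: [-15.2, 0.9, 12.0]
opening: 0.0005
gripper_force: 8.2
```

Request:
send_rows:
  deltas:
    - [[0, 0.003, 0], 0]
    - [[0, 0.015, 0], 0]
    - [[0, 0.04, 0], 0]
    - [[0, 0.075, 0], 0]
    - [[0, 0.1, 0], 0]

```text
clock: 15.5
tool_pos: [0.4528, 0.0933, 0.0875]
orientation: [179.9, -0.0, -89.6]
force: [-0.4, -0.3, -0.1]
opening: 0.0005
gripper_force: 0.0
```

```bash
python3 -c "
from h import *
where()
s=ctrl.snapshot('scene');save(s,'pics/s7.png',(220,150,340,240),6)"
```

```text
t 15.5 rack -104.6 26.7 tip 21.46 [ 1.7995e+02 -2.0000e-02 -8.9560e+01] F [-0.4 -0.3 -0.1] open 0.0005112657878257549
```

View pics/s7.png

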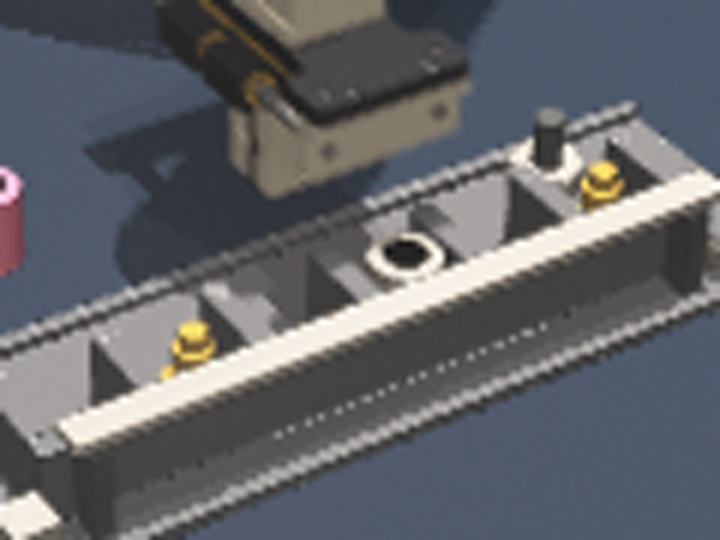

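The bush sits upright in the third gap with its bore at crop (406,253), within 1 px of the home position. The push stalled at 15 N against the wall. The spindles, bolt and pink decoy are unmoved. I raise the arm clear and hand in.

Request:
send_rows:
  deltas:
    - [[0, 0.01, -0.03], 0]
    - [[0, 0.02, -0.07], 0]
    - [[0, 0.02, -0.1], 0]
    - [[0, 0.02, -0.1], 0]
    - [[0, 0.02, -0.1], 0]

```text
clock: 15.97
tool_pos: [0.4392, 0.0944, 0.1694]
orientation: [-179.8, 0.1, -89.5]
force: [1.3, 0.0, -0.0]
opening: 0.0008
gripper_force: 0.0
```

```bash
python3 -c "
from h import *
where();print(ctrl.close_job())"
```

```text
t 15.9667 rack -118.1 28.0 tip 103.43 [-1.798e+02  1.500e-01 -8.947e+01] F [ 1.3  0.  -0. ] open 0.0008247587419542009
the job is handed in; nothing more can be done
None
```

The job is handed in at about 16 s: I ran the rail from gap 1 to gap 3 without lifting, then pushed the steel bush along the channel and home in the third gap, with the arm clear and no verdict returned.

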